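# Gather the fittings in the tote's lip corner

### The arm

A 7-joint arm with a two-finger parallel gripper is mounted at the origin on the work surface. World frame = base frame: x ahead of the robot, y to its left, z up, the work surface at z = 0. Lengths are in m, angles in rad, forces in N, time in s.
With the tool pointing down it reaches from about 0.425 to 0.925 m from the base axis. Payload 6.8 kg.
Tool frame: the origin (TCP) lies midway between the tips of the shut fingers; the grasp point (between the pads) lies 19 mm behind it; y points along the fingers, z is the direction in which the jaws open and shut, and the axes are right-handed (so a half turn about y gives the same grasp; the last joint's range is limited). The gripper opens to 85 mm and grips with 20 to 120 N. Pads are 22 mm wide; open, the fingers measure 114 mm over their backs; the gripper's body (76 mm by 85 mm) begins 54 mm behind the grasp point. The pads swing forward as they close: fully open they stand 13 mm farther back than shut.
Start: joints at [-1.364, 0.477, 0.022, 1.555, -0.011, 1.109, -0.083], TCP at [0.209, 0.642, 0.231] pointing down, gripper open.
Joint ranges: [-2.96, 2.96], [-0.34, 2.1], [-1.41, 1.46], [0.24, 2.44], [-1.37, 4.51], [0.17, 1.92], [-2.96, 2.96]. Speed limits (rad/s): [2.39, 2.39, 3.14, 3.14, 3.14, 3.14, 3.14].

### API

Orientations are given as a unit quaternion [w, x, y, z].
In Python, from station import bot gives the robot as it stands. The module is installed in compiled form; this text tells all that it offers.
- The arm moves only by the shell command python3 -m crank 'ROWS' [FORCE]. ROWS is JSON, a list of rows, each an object with "linear": the shift along the tool's x, y, z in m, a list of three; "dr": the turn, a rotation vector about the tool's x, y, z in degrees, a list of three; "hand": the gripper command: -1 is shut, 1 is fully open, values between are in proportion. A call has 1 to 10 rows; each row is the pose to reach, as a shift and turn from the pose commanded when the call began, along the tool's axes at that moment; what a row does not reach only later rows make up. A row lasts 1/12 s, in which the tool goes at most 41.7 mm and 7.16 degrees, less where a joint would pass 70% of its speed; a pose out of reach is approached as far as the arm can. A call with a gripper value outside its range is refused whole. The fingers move at their own pace and stop on an object; FORCE is the grip in N (left out, the last holds). Time passes only in rows, so rows that repeat a pose let the fingers close. It gives the time, the measured TCP pose, the force and the opening at its end, in the units of the state.
- bot.get_obs(): the state, without advancing time (a new reading comes with each control period).
- bot.read_camera(name): name is "scene" or "top" or "wrist"; returns the picture (384x512x3 uint8, blue, green, red); there is no depth.
- bot.camera_params(name): a dict with "K" (3x3 intrinsics, pixels), "R" (3x3) and "t" (3): a world point X has camera coordinates R X + t; the wrist camera has in their place "hand_eye" (4x4, takes a point from camera to tool coordinates, whose origin is the TCP and whose axes are the tool frame's). Camera axes: x right, y down, z forward; pixel columns grow to the right and rows downward; lengths in m; the calibration is good to about 2 mm. The wrist camera is an equidistant fisheye: a pixel r from the principal point sees the ray r / f radians off the axis. A picture is of the moment at which its call begins: read the wrist's pose just before it. camera_params takes no time and is no camera call.
- bot.hand_in(): hands the job in, once; it reports no verdict.
Trained networks look in the newest picture that a camera, given by its name, has taken for a name from the list of things; names that differ only in an ending like _2 or _b are one class to them, and where a whole thing is asked for, a point or a joint stands for the part that bears it (a point fixed in the world has none). Each returns a list of dicts, best first, with "score" (0 to 1); they miss things now and then, are a little off and sometimes report something else, mostly with a low value. They report only what shows in the picture. A call takes as long as a camera call.
- bot.search_frame(camera, target): "extent" ([left, top, right, bottom] in pixels, round what is visible of it).
- bot.cut_out(camera, target): "pixels" (384x512 bool, what is visible of it) and "extent" ([left, top, right, bottom] in pixels, round what is visible of it).
- bot.place_of(camera, target): "xy" ([column, row] in pixels: a listed point, or the origin of a listed thing).
The state is a dict: "t": time; "q": joint angles; "joint_vel": joint speeds; "joint_torque": joint torques, N m; "eef_pos": TCP position; "tool_rot": TCP orientation; "contact_force": force on the tool from outside, world axes, zero at the start; "torque": the same for the moment, N m; "gripper_width": opening from 0.0 (shut) to 1.0 (fully open).
Only numpy, scipy, OpenCV 4.12 (cv2) and the standard library are available. Lean on these libraries where they do the work, as an engineer would, in place of code of your own. Each camera call takes 0.05 s, during which the arm holds its last target. There are 200 camera calls.

### The job

Swing the latch on the fittings case fully aside, then open the lid until it stands upright or a little beyond and stays there, and lift the blue tote out by its carrying bar. Holding it in the air, wholly above the case's rim and touching nothing, tilt it until all four loose fittings have slid together into the corner under the pour lip; finish while still holding it tilted and still like that, with no fitting lost. Leave the other things on the bench where they are.

Things in the scene. Friction and masses are not known exactly. Their poses are not given: they have to be found in the camera images.
- case: Fixed grey steel fittings case, an open box 180 (x) x 240 (y) x 95 mm high, walls and floor 5 mm, standing on the bench with a hinged lid; never moves during the job. Origin: centre of its underside. x points from its front (the latch side, towards the robot) to its hinge side, z up.
- latch (a joint): Steel turn latch, a flat bar 80 x 16 x 5 mm on a vertical pivot at the middle of the case's front, level with the lid's top. Radians: at 0 its nose lies 20 mm over the lid's front edge, its tail points straight out to the front; grows as the tail swings towards the case's -y side, stop at 1.75. Clear of the lid from 1.2. Starts at 0 to 0.3; light friction (0.04 N m), stays where left.
- latch_pin (a point): Middle of the upright round thumb pin on the latch's tail: 12 mm thick, standing 26 mm above the flat bar (the point is 14 mm above the bar's top and 12 mm below the pin's top), 40 mm from the pivot. 124 mm above the bench.
- latch_pivot (a point): The latch's vertical pivot axis, at the bar's underside, 105 mm in front of the case's centre. Does not move.
- lid (a joint): Lid of the case, 180 x 240 x 8 mm, 0.25 kg, hinged along the case's far (+x) top rim. Radians: 0 shut, grows as it opens, 1.57 upright, stop at 1.9. Stiff hinge (0.33 N m): it stays where it is left. Keep it shut until the latch is clear.
- lid_handle (a point): Middle of the lid's handle, a round steel bar 11 mm thick, 100 mm long, parallel to the hinge, its axis 35 mm off the lid's top face, on two end posts, 30 mm from the lid's front edge. It lifts by the bar, which turns between the fingers; upright, the bar is on the far side, so the last part is best pushed from the lid's underside. 139 mm above the bench when shut.
- lid_hinge (a point): Middle of the lid's hinge axis, at the underside of the lid; the axis is parallel to the case's y. The handle is 150 mm from it along the lid and 43 mm off it square to the lid.
- tote: Loose blue plastic tote inside the case under the lid: open box 120 (x) x 160 (y) x 45 mm high, walls and floor 4 mm, 0.2 to 0.35 kg, with a flat carrying bar across its top and a small outward pour lip on the rim of its (-x, -y) corner. Origin: centre of its underside; z up out of its mouth. Parallel to the case within 0.05 rad at the start.
- tote_bar (a point): Middle of the tote's carrying bar, which runs along the tote's y, 10 mm thick (x), 16 mm high, 160 mm long, on end posts 26 mm wide above the end walls; the point is 72 mm above the tote's underside, 77 mm above the bench while in the case.
- tote_corner (a point): Inner floor corner of the tote under the pour lip: at (-56, -76, 4) mm from the tote's origin in the tote's frame.
- sleeve0: Loose copper sleeve, 22 mm across, 20 mm high, 30 g, at the start standing in the tote. Origin: centre of its underside. Its friction on the tote is about 0.18 to 0.27; it may tip over and roll.
- nut0: Loose brass hexagon nut, 25 mm over its corners, 14 mm high, 30 g, at the start lying in the tote. Origin: centre of its underside. Its friction on the tote is about 0.18 to 0.27.
- sleeve1: Loose copper sleeve, 22 mm across, 20 mm high, 30 g, at the start standing in the tote. Origin: centre of its underside. Its friction on the tote is about 0.18 to 0.27; it may tip over and roll.
- nut1: Loose brass hexagon nut, 25 mm over its corners, 14 mm high, 30 g, at the start lying in the tote. Origin: centre of its underside. Its friction on the tote is about 0.18 to 0.27.
- tin: White tin with an orange band, 74 mm across, 95 mm high, on the bench to the case's left; a bystander, to be left where it is. Origin: on its underside, about its middle.
- flux_jar: White jar, 56 mm across, 60 mm high, on the bench to the case's right; a bystander, to be left where it is. Origin: on its underside, about its middle.
- wrench: Steel wrench, 180 mm long, lying to the left; a bystander, to be left where it is. Origin: on its underside, about its middle.
- bend: Copper U-bend tube, 130 x 65 x 13 mm, lying to the right; a bystander, to be left where it is. Origin: on its underside, about its middle.
- tee: Copper pipe tee, 60 x 45 x 24 mm, lying in front of the case, to its left; a bystander, to be left where it is. Origin: on its underside, about its middle.
- spool: Spool, 60 mm across, 35 mm high, standing to the case's right; a bystander, to be left where it is. Origin: on its underside, about its middle.

How it is judged:
On the way, in this order (a step that is already met when the one before it is completed fails the run):
1. the latch is swung clear of the lid (over 1.2 rad) (value of joint latch above 1.2 rad), for 0.1 s.
2. the lid stands open (over 1.5 rad) (value of joint lid above 1.5 rad), for 0.2 s.
3. the tote is lifted out above the case's rim (height (world z) of tote_corner above 0.1 m and contact force between the fingers and tote above 1.5 N), for 0.1 s.
At the end, for the whole second after the job is handed in: Latch over 1.2 rad, lid over 1.5 rad; tote held by the fingers, still (under 0.03 m/s), lip corner over 100 mm above the bench, off the case, tilted 0.3 to 1.3 rad from level; all four fittings at rest in it within 75 mm of the inner lip corner (all of step 3 and value of joint latch above 1.2 rad and value of joint lid above 1.5 rad and angle between tote's own z axis and vertical between 0.3 and 1.3 rad and contact force between tote and case below 0.2 N and linear speed of each of tote, sleeve0, sleeve1, nut0, nut1 below 0.03 m/s and distance between each of sleeve0, sleeve1, nut0, nut1 and tote_corner below 0.075 m and z of each of sleeve0, sleeve1, nut0, nut1 in the frame of tote below 0.045 m); the arm keeps its last pose, push and grip.
It fails at once if the lid is opened before the latch is clear (value of joint lid above 0.12 rad and value of joint latch below 1.1 rad).
It fails at once if a bystander (tin, jar, wrench, bend, tee, spool) is disturbed: moved over 30 mm (distance of any of tin, flux_jar, wrench, bend, tee, spool from where it was at the start of the episode above 0.03 m).
It also fails if it takes over 58 s, if anything falls off the work surface, if the arm or the gripper's body presses on something with over 40 N, if the wrist force passes 120 N, or if a joint passes its speed limit or range.

## Working session

There is one attempt and no reset: what is moved stays moved. The work goes in short steps, Python scripts to look and compute and a shell command to move; the robot and the scene stay as the last step left them, time stands still between calls to the robot, and variables do not carry over. Pictures are saved under pics/ and viewed, about 8 in all and at most 12, crops included, and the job is handed in when it is done.

```bash
mkdir -p pics; cat > h.py <<'E'
import numpy as np, cv2
from station import bot
from scipy.spatial.transform import Rotation as Ro
def pose(o=None):
    o=o or bot.get_obs(); w,x,y,z=o["tool_rot"]; return np.array(o["eef_pos"]),Ro.from_quat([x,y,z,w]).as_matrix()
def ray(cam,uv,P=None):
    c=bot.camera_params(cam);K=np.array(c["K"]);u=np.array(uv,float)
    if cam!="wrist":
        R=np.array(c["R"]);t=np.array(c["t"]);d=np.linalg.solve(K,[u[0],u[1],1]);return -R.T@t,R.T@d/np.linalg.norm(d)
    p,R=P;H=np.array(c["hand_eye"]);a=(u[0]-K[0,2])/K[0,0];b=(u[1]-K[1,2])/K[1,1];r=np.hypot(a,b)
    d=np.array([np.sin(r)*a/max(r,1e-9),np.sin(r)*b/max(r,1e-9),np.cos(r)])
    return p+R@H[:3,3],R@H[:3,:3]@d
def atz(cam,uv,z,P=None):
    o,d=ray(cam,uv,P);return o+d*(z-o[2])/d[2]
def tri(rays):
    A=0;b=0
    for o,d in rays:
        M=np.eye(3)-np.outer(d,d);A=A+M;b=b+M@o
    return np.linalg.solve(A,b)
def tool(dw,R): return R.T@np.array(dw)   # world shift -> tool axes
E
python3 - <<'E'
from h import *
np.set_printoptions(precision=4,suppress=True)
o=bot.get_obs();print(o);print(pose(o)[1])
ims=[]
for c in("scene","top"):
    im=bot.read_camera(c);cv2.imwrite(f"pics/{c}0.png",im)
    for n,z in(("latch_pin",.124),("latch_pivot",.103),("lid_handle",.139),("lid_hinge",.095),("case",0),("tin",0),("flux_jar",0),("wrench",0),("bend",0),("tee",0),("spool",0)):
        r=bot.place_of(c,n)
        for k in r[:1]: print(c,n,round(k["score"],2),np.array(k["xy"]),atz(c,k["xy"],z))
    print(c,ray(c,[256,192]))
a=cv2.imread("pics/scene0.png");b=cv2.imread("pics/top0.png")
cv2.imwrite("pics/a.png",cv2.resize(np.vstack([a,b]),(400,600)) if 0 else np.hstack([cv2.resize(a,(400,300)),cv2.resize(b,(400,300))]))
E
```

```text
{'t': 0.0, 'q': array([-1.3641,  0.4778,  0.0223,  1.5564, -0.0115,  1.1093, -0.0831]), 'joint_vel': array([ 0.0013, -0.0014,  0.0014,  0.0009,  0.0007, -0.0004, -0.0007]), 'joint_torque': array([ -0.    , -59.643 ,   1.6081, -28.1196,   0.0125,   0.0091,
        -0.    ]), 'eef_pos': array([0.2088, 0.6413, 0.2303]), 'tool_rot': array([-0.6977,  0.699 , -0.1109,  0.1108]), 'contact_force': array([-0.6218, -0.9308,  0.0079]), 'torque': array([-0.0317,  0.0133,  0.0751]), 'gripper_width': 0.9973554465807938}
[[ 0.9509 -0.0004  0.3095]
 [-0.3095 -0.0017  0.9509]
 [ 0.0001 -1.     -0.0018]]
scene latch_pin 0.66 [297.5 156.1] [0.4551 0.0798 0.124 ]
scene latch_pivot 0.83 [288.2 173.4] [0.5059 0.0737 0.103 ]
scene lid_handle 0.58 [285.9 174.2] [0.5379 0.0771 0.139 ]
scene lid_hinge 0.92 [265.3 229.1] [0.6868 0.0837 0.095 ]
scene case 0.82 [274.9 223.2] [0.6081 0.0813 0.    ]
scene tin 0.56 [351.1 263.3] [0.6387 0.3096 0.    ]
scene flux_jar 0.79 [218.3 188.1] [ 0.5653 -0.1186  0.    ]
scene wrench 0.76 [391.4 220.9] [ 0.4674  0.3773 -0.    ]
scene bend 0.6 [177.4 119.5] [ 0.3665 -0.3777  0.    ]
scene tee 0.62 [343.8 193.5] [0.4315 0.2282 0.    ]
scene spool 0.66 [186.5 214. ] [ 0.6828 -0.1595  0.    ]
scene (array([1.1376, 0.2583, 0.9447]), array([-0.5246, -0.2329, -0.8189]))
top latch_pin 0.43 [236.  186.5] [0.5466 0.0708 0.124 ]
top lid_handle 0.63 [233.5 185.4] [0.5481 0.0771 0.139 ]
top lid_hinge 0.95 [230.3 136.2] [0.7022 0.0889 0.095 ]
top case 0.98 [236.3 173.6] [0.6021 0.0759 0.    ]
top tin 0.69 [167.5 165.6] [0.6303 0.2996 0.    ]
top flux_jar 0.84 [293.3 185.8] [ 0.5607 -0.1086  0.    ]
top wrench 0.55 [143.2 214.6] [0.4719 0.3748 0.    ]
top bend 0.89 [377.3 243.7] [ 0.3727 -0.3729  0.    ]
top tee 0.57 [190.8 229.8] [0.4221 0.2218 0.    ]
top spool 0.59 [310.8 151.3] [ 0.6738 -0.1682  0.    ]
top (array([0.4368, 0.0197, 1.1381]), array([ 0.0916, -0.0063, -0.9958]))
```

View pics/a.png

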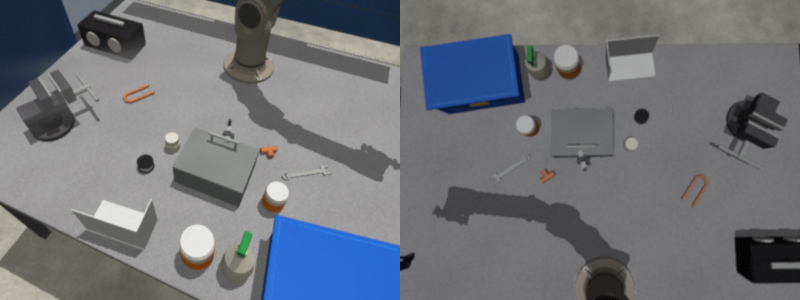

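```bash
python3 -m crank '[{"linear":[0.405,-0.1,-0.468],"dr":[0,67,0],"hand":-1},{"linear":[0.405,-0.1,-0.468],"dr":[0,67,0],"hand":-1},{"linear":[0.405,-0.1,-0.468],"dr":[0,67,0],"hand":-1},{"linear":[0.405,-0.1,-0.468],"dr":[0,67,0],"hand":-1},{"linear":[0.405,-0.1,-0.468],"dr":[0,67,0],"hand":-1},{"linear":[0.405,-0.1,-0.468],"dr":[0,67,0],"hand":-1},{"linear":[0.405,-0.1,-0.468],"dr":[0,67,0],"hand":-1},{"linear":[0.405,-0.1,-0.468],"dr":[0,67,0],"hand":-1},{"linear":[0.405,-0.1,-0.468],"dr":[0,67,0],"hand":-1},{"linear":[0.405,-0.1,-0.468],"dr":[0,67,0],"hand":-1}]' 40
python3 - <<'E'
from h import *
p,R=pose();print(p,R, bot.get_obs()["q"])
t=np.array([.45,.07,.33])-p;print(tool(t,R),np.degrees(np.arctan2(R[1,2],R[0,2])))
E
```

```text
t: 2.03
eef_pos: [0.369, 0.2608, 0.2983]
tool_rot: [0.52, -0.519, 0.48, -0.479]
contact_force: [1.4, 0.9, 0.4]
gripper_width: 0.002
[0.36901104 0.26079482 0.29830534] [[ 8.01540220e-02  1.90027019e-04  9.96782472e-01]
 [-9.96782074e-01  9.28672815e-04  8.01538129e-02]
 [-9.10453394e-04 -9.99999551e-01  2.63852387e-04]] [-1.11413205  0.02079429  0.37151589  1.99706961 -0.00898448  1.12439468
 -0.6585764 ]
[ 0.19664359 -0.03185644  0.06544381] 4.597407120534896
```

```bash
python3 -m crank '[{"linear":[0.197,-0.032,0.065],"dr":[0,0,0],"hand":-1},{"linear":[0.197,-0.032,0.065],"dr":[0,0,0],"hand":-1},{"linear":[0.197,-0.032,0.065],"dr":[0,0,0],"hand":-1},{"linear":[0.197,-0.032,0.065],"dr":[0,0,0],"hand":-1},{"linear":[0.197,-0.032,0.065],"dr":[0,0,0],"hand":-1},{"linear":[0.197,-0.032,0.065],"dr":[0,0,0],"hand":-1},{"linear":[0.197,-0.032,0.065],"dr":[0,0,0],"hand":-1}]'
python3 - <<'E'
from h import *
np.set_printoptions(precision=4,suppress=True)
P=pose();im=bot.read_camera("wrist");print(P, bot.get_obs()["q"]);cv2.imwrite("pics/w1.png",im)
for n,z in(("latch_pin",.124),("latch_pivot",.103),("lid_handle",.139),("lid_hinge",.095),("latch",.11)):
    for k in bot.place_of("wrist",n)[:2]: print(n,round(k["score"],2),np.array(k["xy"]),atz("wrist",k["xy"],z,P))
E
```

```text
t: 2.62
eef_pos: [0.4513, 0.0697, 0.3304]
tool_rot: [0.52, -0.519, 0.479, -0.48]
contact_force: [-0.6, 0.5, 0.6]
gripper_width: 0.0
(array([0.4513, 0.0697, 0.3304]), array([[ 0.0806,  0.0014,  0.9967],
       [-0.9967,  0.0009,  0.0806],
       [-0.0008, -1.    ,  0.0015]])) [-0.889  -0.012   0.6011  1.9524  0.0065  1.1984 -0.2059]
latch_pin 0.88 [257.3 170. ] [0.4593 0.0706 0.124 ]
latch_pivot 0.68 [288.1 158.2] [0.4978 0.0848 0.103 ]
latch_pivot 0.68 [373.2  29. ] [0.5945 0.2696 0.103 ]
lid_handle 0.7 [327.5 171.3] [0.5413 0.0796 0.139 ]
lid_handle 0.32 [371.2  28.4] [0.5775 0.2577 0.139 ]
lid_hinge 0.71 [416.9 172.3] [0.6929 0.0839 0.095 ]Traceback (most recent call last):
  File "<stdin>", line 5, in <module>
ValueError: it knows: bend, case, flux_jar, latch_pin, latch_pivot, lid_handle, lid_hinge, nut, sleeve, spool, tee, tin, tote, tote_bar, tote_corner, wrench
```

View pics/w1.png

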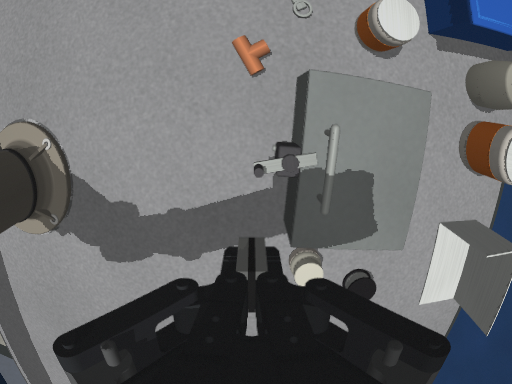

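```bash
python3 - <<'E'
from h import *
np.set_printoptions(precision=4,suppress=True)
P=pose()
for n,uv,z in(("pin",(258.5,165),.136),("pinb",(258.5,171),.124),("piv",(290,164),.108),("FL",(309,70),.103),("FR",(290,249),.103),("BL",(431,92),.103),("BR",(404,250),.103),("h1",(335,127),.139),("h2",(330,172),.139)): print(n,atz("wrist",uv,z,P))
E
```

```text
pin [0.4578 0.0832 0.136 ]
pinb [0.459  0.0735 0.124 ]
piv [0.4982 0.0827 0.108 ]
FL [0.5099 0.203  0.103 ]
FR [ 0.5148 -0.0377  0.103 ]
BL [0.6879 0.2074 0.103 ]
BR [ 0.6965 -0.0309  0.103 ]
h1 [0.5407 0.137  0.139 ]
h2 [0.5423 0.0838 0.139 ]
```

```bash
python3 -m crank '[{"linear":[-0.040,0.04,0.009],"dr":[0,3,0],"hand":-1},{"linear":[-0.040,0.08,0.009],"dr":[0,3,0],"hand":-1},{"linear":[-0.040,0.12,0.009],"dr":[0,3,0],"hand":-1},{"linear":[-0.040,0.16,0.009],"dr":[0,3,0],"hand":-1},{"linear":[-0.040,0.19,0.009],"dr":[0,3,0],"hand":-1},{"linear":[-0.040,0.214,0.009],"dr":[0,3,0],"hand":-1},{"linear":[-0.040,0.214,0.009],"dr":[0,3,0],"hand":-1},{"linear":[-0.040,0.214,0.009],"dr":[0,3,0],"hand":-1}]'
python3 - <<'E'
from h import *
np.set_printoptions(precision=4,suppress=True)
P=pose();print(P)
for t in((.454,.09,.116),(.453,.0765,.116),(.458,.06,.116),(.466,.05,.116),(.478,.0425,.116)):print(tool(np.array(t)-P[0],P[1]))
E
```

```text
t: 3.53
eef_pos: [0.455, 0.1131, 0.1151]
tool_rot: [-0.508, 0.51, -0.491, 0.491]
contact_force: [-0.3, -0.2, 0.5]
gripper_width: 0.001
(array([0.455 , 0.1131, 0.1151]), array([[ 0.0355, -0.0028,  0.9994],
       [-0.9994, -0.0017,  0.0355],
       [ 0.0016, -1.    , -0.0028]]))
[ 0.0231 -0.0008 -0.0018]
[ 0.0365 -0.0008 -0.0033]
[ 0.0532 -0.0008  0.0011]
[ 0.0635 -0.0008  0.0088]
[ 0.0714 -0.0008  0.0205]
```

```bash
python3 -m crank '[{"linear":[0.023,-0.001,-0.002],"dr":[0,0,0],"hand":-1},{"linear":[0.036,-0.001,-0.003],"dr":[0,0,0],"hand":-1},{"linear":[0.045,-0.001,-0.001],"dr":[0,0,0],"hand":-1},{"linear":[0.053,-0.001,0.001],"dr":[0,0,0],"hand":-1},{"linear":[0.060,-0.001,0.006],"dr":[0,0,0],"hand":-1},{"linear":[0.065,-0.001,0.010],"dr":[0,0,0],"hand":-1},{"linear":[0.069,-0.001,0.016],"dr":[0,0,0],"hand":-1},{"linear":[0.071,-0.001,0.021],"dr":[0,0,0],"hand":-1},{"linear":[0.071,-0.001,0.021],"dr":[0,0,0],"hand":-1}]'
python3 -m crank '[{"linear":[0,0,-0.02],"dr":[0,0,0],"hand":-1},{"linear":[0,-0.04,-0.03],"dr":[0,0,0],"hand":-1},{"linear":[0,-0.08,-0.03],"dr":[0,0,0],"hand":-1},{"linear":[-0.02,-0.12,-0.02],"dr":[0,0,0],"hand":-0.2},{"linear":[-0.03,-0.15,0],"dr":[0,0,0],"hand":-0.2},{"linear":[-0.03,-0.15,0],"dr":[0,0,0],"hand":-0.2},{"linear":[-0.03,-0.15,0],"dr":[0,0,0],"hand":-0.2}]'
python3 - <<'E'
from h import *
np.set_printoptions(precision=4,suppress=True)
P=pose();im=bot.read_camera("wrist");print(P,bot.get_obs()["gripper_width"]);cv2.imwrite("pics/w2.png",im)
for n,z in(("latch_pin",.124),("latch_pivot",.103),("lid_handle",.139),("lid_hinge",.095)):
    for k in bot.place_of("wrist",n)[:2]: print(n,round(k["score"],2),np.array(k["xy"]),atz("wrist",k["xy"],z,P))
E
```

```text
t: 4.28
eef_pos: [0.4805, 0.0419, 0.1169]
tool_rot: [0.508, -0.508, 0.491, -0.492]
contact_force: [-0.5, -0.3, 0.3]
gripper_width: -0.001
t: 4.87
eef_pos: [0.4802, 0.0737, 0.2685]
tool_rot: [0.51, -0.508, 0.49, -0.492]
contact_force: [-0.5, -0.1, 0.2]
gripper_width: 0.4
(array([0.4802, 0.0737, 0.2685]), array([[ 0.036 ,  0.0043,  0.9993],
       [-0.9994,  0.0013,  0.0359],
       [-0.0012, -1.    ,  0.0044]])) 0.401615612785423
latch_pin 0.92 [266.2 217.1] [0.4982 0.0382 0.124 ]
latch_pivot 0.87 [264.5 173.3] [0.4953 0.0799 0.103 ]
lid_handle 0.73 [315.3 183.3] [0.5429 0.0802 0.139 ]
lid_hinge 0.87 [423.2 176.1] [0.6937 0.0848 0.095 ]
```

View pics/w2.png

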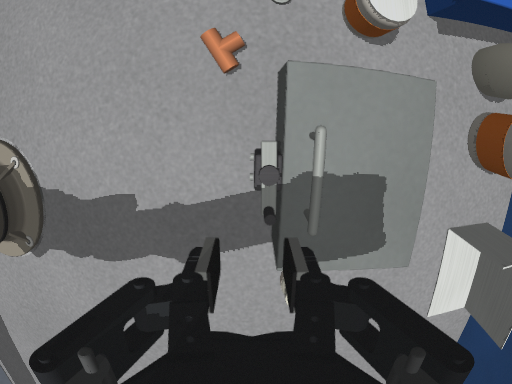

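```bash
python3 -m crank '[{"linear":[-0.006,0.03,0.03],"dr":[0,0,0],"hand":-0.3},{"linear":[-0.006,0.065,0.062],"dr":[0,0,0],"hand":-0.3},{"linear":[-0.006,0.10,0.062],"dr":[0,0,0],"hand":-0.3},{"linear":[-0.006,0.13,0.062],"dr":[0,0,0],"hand":-0.3},{"linear":[-0.006,0.149,0.062],"dr":[0,0,0],"hand":-0.3},{"linear":[-0.006,0.149,0.062],"dr":[0,0,0],"hand":-1},{"linear":[-0.006,0.149,0.062],"dr":[0,0,0],"hand":-1},{"linear":[-0.006,0.149,0.062],"dr":[0,0,0],"hand":-1},{"linear":[-0.006,0.149,0.062],"dr":[0,0,0],"hand":-1}]' 30
python3 -c "
from h import *
print(pose())"
```

```text
t: 5.87
eef_pos: [0.5465, 0.0797, 0.1193]
tool_rot: [0.511, -0.505, 0.488, -0.495]
contact_force: [18.9, -1.5, -11.0]
gripper_width: 0.118
(array([0.54650138, 0.07965895, 0.11931113]), array([[ 0.03224823,  0.01319773,  0.99939275],
       [-0.99947863, -0.00115936,  0.03226631],
       [ 0.0015845 , -0.99991223,  0.01315346]]))
```

```bash
python3 -m crank '[{"linear":[0,-0.008,0.005],"dr":[0,0,0],"hand":-1},{"linear":[0,-0.015,0.008],"dr":[0,0,0],"hand":-1},{"linear":[0,-0.029,0.014],"dr":[0,0,0],"hand":-1},{"linear":[0,-0.0425,0.022],"dr":[0,0,0],"hand":-1},{"linear":[0,-0.055,0.031],"dr":[0,0,0],"hand":-1},{"linear":[0,-0.067,0.042],"dr":[0,0,0],"hand":-1},{"linear":[0,-0.077,0.054],"dr":[0,0,0],"hand":-1},{"linear":[0,-0.0865,0.066],"dr":[0,0,0],"hand":-1},{"linear":[0,-0.0945,0.079],"dr":[0,0,0],"hand":-1},{"linear":[0,-0.0945,0.079],"dr":[0,0,0],"hand":-1}]'
python3 -c "
from h import *
print(pose(),bot.get_obs()['q'])"
```

```text
t: 6.7
eef_pos: [0.6214, 0.0808, 0.2108]
tool_rot: [-0.507, 0.508, -0.49, 0.494]
contact_force: [9.7, -3.8, -18.6]
gripper_width: 0.116
(array([0.62136027, 0.08081963, 0.21082372]), array([[ 0.0316471 ,  0.00257143,  0.9994958 ],
       [-0.99948848, -0.00452839,  0.03165852],
       [ 0.00460751, -0.99998644,  0.00242681]])) [-0.65895932  0.46485131  0.58580052  1.7302482  -0.28724265  1.03205939
  0.05793211]
```

```bash
python3 -m crank '[{"linear":[0,-0.0065,0.014],"dr":[0,0,0],"hand":-1},{"linear":[0,-0.012,0.029],"dr":[0,0,0],"hand":-1},{"linear":[0,-0.0155,0.044],"dr":[0,0,0],"hand":-1},{"linear":[0,-0.018,0.059],"dr":[0,0,0],"hand":-1},{"linear":[0,-0.018,0.072],"dr":[0,0,0],"hand":-1},{"linear":[0,-0.018,0.072],"dr":[0,0,0],"hand":-1},{"linear":[0,-0.018,0.072],"dr":[0,0,0],"hand":-0.6},{"linear":[0,-0.018,0.072],"dr":[0,0,0],"hand":-0.6}]'
python3 - <<'E'
from h import *
P=pose();im=bot.read_camera("wrist");print(P,bot.get_obs()["gripper_width"]);cv2.imwrite("pics/w3.png",im)
s=bot.read_camera("scene");cv2.imwrite("pics/s3.png",np.hstack([cv2.resize(s[80:272,128:384],(512,384)),im])[:, :])
a=cv2.imread("pics/s3.png");cv2.imwrite("pics/s3.png",cv2.resize(a,(800,300)))
E
```

```text
t: 7.37
eef_pos: [0.6906, 0.0853, 0.2302]
tool_rot: [-0.508, 0.509, -0.492, 0.491]
contact_force: [0.2, -0.0, 0.1]
gripper_width: 0.199
(array([0.69059456, 0.0852997 , 0.23021697]), array([[ 3.33536255e-02, -8.35250447e-04,  9.99443264e-01],
       [-9.99443607e-01, -1.35334998e-04,  3.33535238e-02],
       [ 1.07401107e-04, -9.99999642e-01, -8.39299632e-04]])) 0.2015795208548657
```

View pics/s3.png

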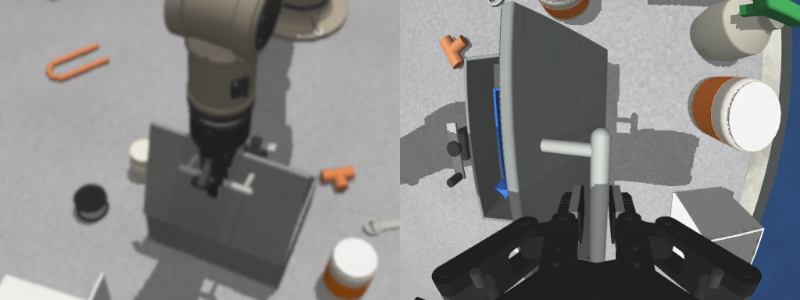

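```bash
python3 -m crank '[{"linear":[0,-0.035,0],"dr":[0,0,0],"hand":-0.6},{"linear":[0,-0.07,0],"dr":[0,0,0],"hand":-0.6},{"linear":[0,-0.10,0],"dr":[0,0,0],"hand":-1},{"linear":[0,-0.10,-0.04],"dr":[0,0,0],"hand":-1},{"linear":[0,-0.10,-0.08],"dr":[0,0,0],"hand":-1},{"linear":[0,-0.10,-0.12],"dr":[0,0,0],"hand":-1},{"linear":[0,-0.07,-0.13],"dr":[0,0,0],"hand":-1},{"linear":[0,-0.03,-0.13],"dr":[0,0,0],"hand":-1},{"linear":[0,0.008,-0.13],"dr":[0,0,0],"hand":-1},{"linear":[0,0.008,-0.13],"dr":[0,0,0],"hand":-1}]'
python3 -m crank '[{"linear":[0,0,0.03],"dr":[0,0,0],"hand":-1},{"linear":[0,0,0.05],"dr":[0,0,0],"hand":-1},{"linear":[0,0,0.065],"dr":[0,0,0],"hand":-1},{"linear":[0,0,0.08],"dr":[0,0,0],"hand":-1},{"linear":[0,0,0.095],"dr":[0,0,0],"hand":-1},{"linear":[0,0,0.11],"dr":[0,0,0],"hand":-1},{"linear":[0,0,0.122],"dr":[0,0,0],"hand":-1},{"linear":[0,0,0.133],"dr":[0,0,0],"hand":-1},{"linear":[0,0,0.133],"dr":[0,0,0],"hand":-1}]'
```

```text
t: 8.3
eef_pos: [0.5558, 0.0818, 0.2164]
tool_rot: [-0.506, 0.512, -0.493, 0.489]
contact_force: [-0.9, 0.2, -0.2]
gripper_width: -0.001
t: 9.05
eef_pos: [0.699, 0.0851, 0.2281]
tool_rot: [0.511, -0.506, 0.489, -0.494]
contact_force: [0.1, -0.8, 8.4]
gripper_width: -0.003
```

```bash
python3 -m crank '[{"linear":[0,0,-0.03],"dr":[0,0,0],"hand":-0.4},{"linear":[0,0,-0.06],"dr":[0,0,0],"hand":-0.4},{"linear":[0,-0.04,-0.09],"dr":[0,0,0],"hand":-0.4},{"linear":[0,-0.08,-0.12],"dr":[0,0,0],"hand":-0.4},{"linear":[0,-0.10,-0.14],"dr":[0,0,0],"hand":-0.4},{"linear":[0,-0.10,-0.14],"dr":[0,0,0],"hand":-0.4},{"linear":[0,-0.10,-0.14],"dr":[0,0,0],"hand":-0.4}]'
python3 - <<'E'
from h import *
np.set_printoptions(precision=4,suppress=True)
P=pose();im=bot.read_camera("wrist");print(P);cv2.imwrite("pics/w4.png",im)
for n,z in(("latch_pin",.124),("tote_bar",.077),("tote_corner",.009),("tote",.005),("lid_handle",.24),("sleeve",.005),("nut",.005)):
    for k in bot.place_of("wrist",n)[:2]: print(n,round(k["score"],2),np.array(k["xy"]),atz("wrist",k["xy"],z,P))
E
```

```text
t: 9.63
eef_pos: [0.5546, 0.0812, 0.3268]
tool_rot: [0.511, -0.506, 0.491, -0.492]
contact_force: [0.2, 0.3, -0.4]
gripper_width: 0.299
(array([0.5546, 0.0812, 0.3268]), array([[ 0.0345,  0.0058,  0.9994],
       [-0.9994,  0.0039,  0.0345],
       [-0.0037, -1.    ,  0.006 ]]))
latch_pin 0.57 [204.  204.1] [0.4992 0.0382 0.124 ]
tote_bar 0.64 [281.6 165.1] [0.5976 0.0812 0.077 ]
tote_bar 0.3 [245.9 204.2] [0.5511 0.024  0.077 ]
tote_corner 0.63 [244.9 204.6] [0.5493 0.0003 0.009 ]
tote_corner 0.55 [295.9 123. ] [0.6243 0.136  0.009 ]
tote 0.61 [279.6 159.4] [0.6023 0.0765 0.005 ]
lid_handle 0.97 [455.  206.5] [0.7564 0.082  0.24  ]
sleeve 0.66 [296.2 123. ] [0.6254 0.1358 0.005 ]
sleeve 0.57 [256.7 186.8] [0.5676 0.03   0.005 ]
nut 0.72 [165.8 354.7] [ 0.3761 -0.3736  0.005 ]
nut 0.62 [262.9 140.6] [0.5744 0.1055 0.005 ]
```

View pics/w4.png

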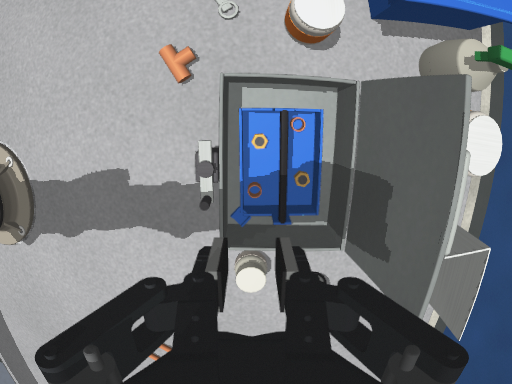

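```bash
python3 - <<'E'
from h import *
np.set_printoptions(precision=4,suppress=True)
P=pose()
for uv in((284,111),(281.5,222)):print(atz("wrist",uv,.085,P))
for uv in((241,110),(323,110),(320,214)):print(atz("wrist",uv,.05,P))
t=np.array([.5985,.0812,.058])-P[0];print(tool(t,P[1]))
E
```

```text
[0.5931 0.1527 0.085 ]
[0.5987 0.0026 0.085 ]
[0.5376 0.1512 0.05  ]
[0.652  0.1574 0.05  ]
[0.6611 0.0029 0.05  ]
[0.0009 0.2632 0.0448]
```

```bash
python3 -m crank '[{"linear":[0.003,0.03,0.03],"dr":[0,0,0],"hand":-0.2},{"linear":[0.003,0.07,0.043],"dr":[0,0,0],"hand":-0.2},{"linear":[0.003,0.11,0.043],"dr":[0,0,0],"hand":-0.2},{"linear":[0.003,0.15,0.043],"dr":[0,0,0],"hand":-0.2},{"linear":[0.003,0.19,0.043],"dr":[0,0,0],"hand":-0.2},{"linear":[0.003,0.22,0.043],"dr":[0,0,0],"hand":-0.2},{"linear":[0.003,0.245,0.043],"dr":[0,0,0],"hand":-0.2},{"linear":[0.003,0.262,0.043],"dr":[0,0,0],"hand":-0.2},{"linear":[0.003,0.262,0.043],"dr":[0,0,0],"hand":-0.2}]'
python3 -m crank '[{"linear":[0,0,0],"dr":[0,0,0],"hand":-1},{"linear":[0,0,0],"dr":[0,0,0],"hand":-1},{"linear":[0,0,0],"dr":[0,0,0],"hand":-1},{"linear":[0,0,0],"dr":[0,0,0],"hand":-1},{"linear":[0,0,0],"dr":[0,0,0],"hand":-1}]' 80
python3 -c "
from h import *
print(pose())"
```

```text
t: 10.78
eef_pos: [0.5942, 0.079, 0.0558]
tool_rot: [-0.506, 0.511, -0.493, 0.49]
contact_force: [-1.0, -0.0, -0.2]
gripper_width: 0.405
t: 11.2
eef_pos: [0.5979, 0.0797, 0.0613]
tool_rot: [0.509, -0.508, 0.491, -0.492]
contact_force: [1.2, -1.2, -2.1]
gripper_width: 0.096
(array([0.59788851, 0.07965998, 0.06125132]), array([[ 3.43219277e-02,  1.89172165e-03,  9.99409039e-01],
       [-9.99410764e-01,  4.25997746e-04,  3.43211806e-02],
       [-3.60819877e-04, -9.99998120e-01,  1.90522805e-03]]))
```

```bash
python3 -m crank '[{"linear":[0,-0.006,0],"dr":[0,0,0],"hand":-1},{"linear":[0,-0.02,0],"dr":[0,0,0],"hand":-1},{"linear":[0,-0.04,0],"dr":[0,0,0],"hand":-1},{"linear":[0,-0.065,0],"dr":[0,0,0],"hand":-1},{"linear":[0,-0.09,0],"dr":[0,0,0],"hand":-1},{"linear":[0,-0.12,0],"dr":[0,0,0],"hand":-1},{"linear":[0,-0.15,0],"dr":[0,0,0],"hand":-1},{"linear":[0,-0.175,0],"dr":[0,0,0],"hand":-1},{"linear":[0,-0.19,0],"dr":[0,0,0],"hand":-1},{"linear":[0,-0.20,0],"dr":[0,0,0],"hand":-1}]' 100
python3 -m crank '[{"linear":[0,-0.02,0],"dr":[0,0,0],"hand":-1},{"linear":[0,-0.045,-0.005],"dr":[0,0,0],"hand":-1},{"linear":[0,-0.07,-0.01],"dr":[0,0,0],"hand":-1},{"linear":[0,-0.09,-0.015],"dr":[0,0,0],"hand":-1},{"linear":[0,-0.11,-0.018],"dr":[0,0,0],"hand":-1},{"linear":[0,-0.12,-0.02],"dr":[0,0,0],"hand":-1},{"linear":[0,-0.12,-0.02],"dr":[0,0,0],"hand":-1}]'
python3 -c "
from h import *
o=bot.get_obs();print(pose(o),o['q'],o['contact_force'])"
```

```text
t: 12.03
eef_pos: [0.5976, 0.0793, 0.2636]
tool_rot: [0.509, -0.507, 0.491, -0.492]
contact_force: [1.2, -0.3, -3.4]
gripper_width: 0.098
t: 12.62
eef_pos: [0.5775, 0.0785, 0.3825]
tool_rot: [0.51, -0.507, 0.491, -0.492]
contact_force: [0.1, -0.2, -5.4]
gripper_width: 0.093
(array([0.57752635, 0.07853664, 0.38254815]), array([[ 0.03389515,  0.00314585,  0.99942044],
       [-0.99942439,  0.001525  ,  0.03389048],
       [-0.0014175 , -0.99999389,  0.00319573]])) [-0.77804188  0.24333558  0.67137515  1.61222865 -0.15586114  1.33680273
 -0.05136585] [ 0.05999236 -0.20194247 -5.39694921]
```

```bash
python3 -m crank '[{"linear":[0,0,0],"dr":[0,0,3],"hand":-1},{"linear":[0,0,0],"dr":[0,0,6],"hand":-1},{"linear":[0,0,0],"dr":[0,0,9],"hand":-1},{"linear":[0,0,0],"dr":[0,0,12],"hand":-1},{"linear":[0,0,0],"dr":[0,0,15],"hand":-1},{"linear":[0,0,0],"dr":[0,0,17],"hand":-1},{"linear":[0,0,0],"dr":[0,0,19],"hand":-1},{"linear":[0,0,0],"dr":[0,0,21],"hand":-1},{"linear":[0,0,0],"dr":[0,0,23],"hand":-1},{"linear":[0,0,0],"dr":[0,0,25],"hand":-1}]' 120
python3 -m crank '[{"linear":[0,0,0],"dr":[0,0,1.5],"hand":-1},{"linear":[0,0,0],"dr":[0,0,3],"hand":-1},{"linear":[0,0,0],"dr":[0,0,4],"hand":-1},{"linear":[0,0,0],"dr":[0,0,5],"hand":-1},{"linear":[0,0,0],"dr":[0,0,5],"hand":-1},{"linear":[0,0,0],"dr":[0,0,5],"hand":-1},{"linear":[0,0,0],"dr":[0,0,5],"hand":-1},{"linear":[0,0,0],"dr":[0,0,5],"hand":-1},{"linear":[0,0,0],"dr":[0,0,5],"hand":-1},{"linear":[0,0,0],"dr":[0,0,5],"hand":-1}]'
python3 - <<'E'
from h import *
o=bot.get_obs();P=pose(o);print(P,o["q"]);im=bot.read_camera("wrist");s=bot.read_camera("scene")
cv2.imwrite("pics/t5.png",cv2.resize(np.hstack([cv2.resize(s[80:272,128:384],(512,384)),im]),(800,300)))
E
```

```text
t: 13.45
eef_pos: [0.5766, 0.0785, 0.3782]
tool_rot: [0.602, -0.39, 0.591, -0.369]
contact_force: [0.1, -0.3, -3.7]
gripper_width: 0.088
t: 14.28
eef_pos: [0.5772, 0.0791, 0.3804]
tool_rot: [0.619, -0.364, 0.606, -0.343]
contact_force: [0.5, -0.4, -4.7]
gripper_width: 0.087
(array([0.5771545 , 0.07913098, 0.3803895 ]), array([[ 3.02662902e-02, -1.71348845e-02,  9.99394991e-01],
       [-8.65531669e-01,  4.99645237e-01,  3.47788376e-02],
       [-4.99938878e-01, -8.66060641e-01,  2.91622542e-04]])) [-0.461165    0.28275652  0.63431249  1.66585952 -0.68871441  1.41200235
  0.36929903]
```

View pics/t5.png

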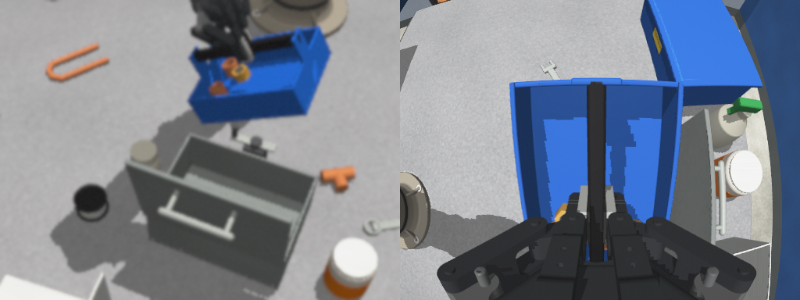

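```bash
python3 -m crank '[{"linear":[0,0,0],"dr":[3,0,0],"hand":-1},{"linear":[0,0,0],"dr":[6,0,0],"hand":-1},{"linear":[0,0,0],"dr":[9,0,0],"hand":-1},{"linear":[0,0,0],"dr":[12,0,0],"hand":-1},{"linear":[0,0,0],"dr":[15,0,0],"hand":-1},{"linear":[0,0,0],"dr":[17,0,0],"hand":-1},{"linear":[0,0,0],"dr":[19,0,0],"hand":-1},{"linear":[0,0,0],"dr":[21,0,0],"hand":-1},{"linear":[0,0,0],"dr":[23,0,0],"hand":-1},{"linear":[0,0,0],"dr":[25,0,0],"hand":-1}]'
python3 -m crank '[{"linear":[0,0,0],"dr":[2,0,0],"hand":-1},{"linear":[0,0,0],"dr":[4,0,0],"hand":-1},{"linear":[0,0,0],"dr":[6,0,0],"hand":-1},{"linear":[0,0,0],"dr":[8,0,0],"hand":-1},{"linear":[0,0,0],"dr":[8,0,0],"hand":-1},{"linear":[0,0,0],"dr":[8,0,0],"hand":-1},{"linear":[0,0,0],"dr":[8,0,0],"hand":-1},{"linear":[0,0,0],"dr":[8,0,0],"hand":-1},{"linear":[0,0,0],"dr":[8,0,0],"hand":-1},{"linear":[0,0,0],"dr":[8,0,0],"hand":-1}]'
python3 - <<'E'
from h import *
o=bot.get_obs();P=pose(o);print(P,o["q"]);im=bot.read_camera("wrist");s=bot.read_camera("scene");t=bot.read_camera("top")
cv2.imwrite("pics/t6.png",np.hstack([cv2.resize(s[80:230,180:330],(400,400),interpolation=2),cv2.resize(t[110:260,160:310],(400,400),interpolation=2)]))
for c in("scene","wrist"):
  for n in("sleeve","nut","tote_corner"):
    print(c,n,[(round(k["score"],2),np.round(k["xy"])) for k in bot.place_of(c,n)[:3]])
E
```

```text
t: 15.22
eef_pos: [0.5766, 0.0788, 0.3802]
tool_rot: [0.683, -0.221, 0.518, -0.466]
contact_force: [-0.3, -0.2, -4.6]
gripper_width: 0.088
t: 16.05
eef_pos: [0.5774, 0.0788, 0.3803]
tool_rot: [0.696, -0.174, 0.484, -0.501]
contact_force: [-0.0, 0.6, -4.4]
gripper_width: 0.09
(array([0.57742122, 0.07879396, 0.3802594 ]), array([[ 0.02949357,  0.52976203,  0.84763336],
       [-0.86563124,  0.43756363, -0.24335291],
       [-0.49981266, -0.72656057,  0.47148388]])) [-0.59109681 -0.08345981  0.5728024   2.09607421 -0.7382862   0.62481519
  0.37324681]
scene sleeve []
scene nut [(0.46, array([273., 136.]))]
scene tote_corner [(0.62, array([273., 141.]))]
wrist sleeve []
wrist nut [(0.68, array([205., 274.]))]
wrist tote_corner [(0.66, array([110., 310.]))]
```

View pics/t6.png

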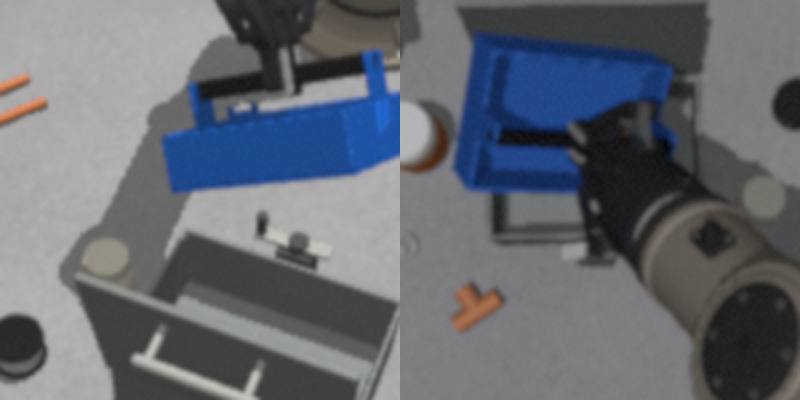

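```bash
python3 - <<'E'
from h import *
im=bot.read_camera("wrist");cv2.imwrite("pics/w7.png",np.hstack([cv2.resize(im,(400,300)),cv2.resize(im[190:340,80:280],(400,300),interpolation=2)]))
E
```

```text
(no output)
```

View pics/w7.png

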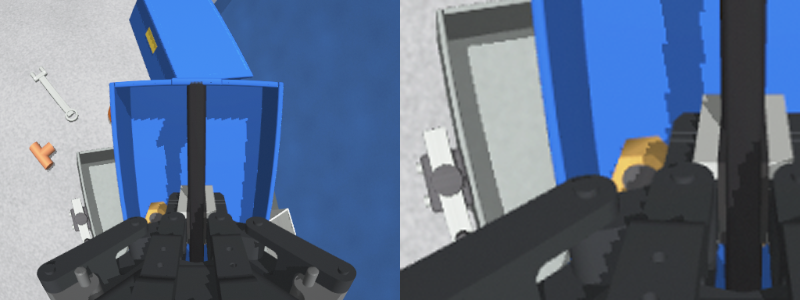

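```bash
python3 - <<'E'
from h import *
np.set_printoptions(precision=4,suppress=True)
I=(np.zeros(3),np.eye(3))
im=bot.read_camera("wrist");hsv=cv2.cvtColor(im,40)
m=((hsv[...,0]<25)&(hsv[...,1]>110)&(hsv[...,2]>60)).astype(np.uint8);m[:180]=0
n,l,st,ce=cv2.connectedComponentsWithStats(m)
pts=[("px",tuple(c),s[4]) for c,s in zip(ce[1:],st[1:]) if s[4]>3]
for nm,uv,a in pts:
    for h in(.052,.042,.032):
        o,d=ray("wrist",uv,I);q=o+d*(h-o[1])/d[1];print(np.round(uv),a,"tote x,y mm",np.round(1e3*np.array([q[2],-q[0]]),0),"floor h",1e3*(.052-h))
for q in((.076,.052,-.056),):
    c=bot.camera_params("wrist");H=np.linalg.inv(np.array(c["hand_eye"]));v=H[:3,:3]@q+H[:3,3];K=np.array(c["K"]);th=np.arctan2(np.hypot(v[0],v[1]),v[2]);print("corner px",K[0,2]+K[0,0]*th*v[0]/np.hypot(v[0],v[1]),K[1,2]+K[1,1]*th*v[1]/np.hypot(v[0],v[1]))
E
```

```text
[ 55. 197.] 622 tote x,y mm [-158.   15.] floor h 0.0
[ 55. 197.] 622 tote x,y mm [-150.   19.] floor h 9.999999999999995
[ 55. 197.] 622 tote x,y mm [-142.   22.] floor h 19.999999999999996
[199. 268.] 347 tote x,y mm [-39. -42.] floor h 0.0
[199. 268.] 347 tote x,y mm [-37. -36.] floor h 9.999999999999995
[199. 268.] 347 tote x,y mm [-35. -30.] floor h 19.999999999999996
corner px 182.7511256397213 302.0240582712959
```

```bash
python3 - <<'E'
from h import *
np.set_printoptions(precision=4,suppress=True)
I=(np.zeros(3),np.eye(3))
im=bot.read_camera("wrist");hsv=cv2.cvtColor(im,40)
m=(((hsv[...,0]<28)|(hsv[...,0]>172))&(hsv[...,1]>70)&(hsv[...,2]>25)).astype(np.uint8);m[:220]=0;m[:,:150]=0;m[:,350:]=0
n,l,st,ce=cv2.connectedComponentsWithStats(m)
for c,s in zip(ce[1:],st[1:]):
    out=[]
    for h in(.052,.042,.032):
        o,d=ray("wrist",c,I);q=o+d*(h-o[1])/d[1];out.append(np.round(1e3*np.array([q[2],-q[0]])))
    print(s,out)
cv2.imwrite("pics/w8.png",cv2.resize(im[240:384,160:352],(768,576),interpolation=cv2.INTER_CUBIC))
E
```

```text
[186 259  28  27 380] [array([-39., -42.]), array([-37., -36.]), array([-35., -30.])]
```

View pics/w8.png

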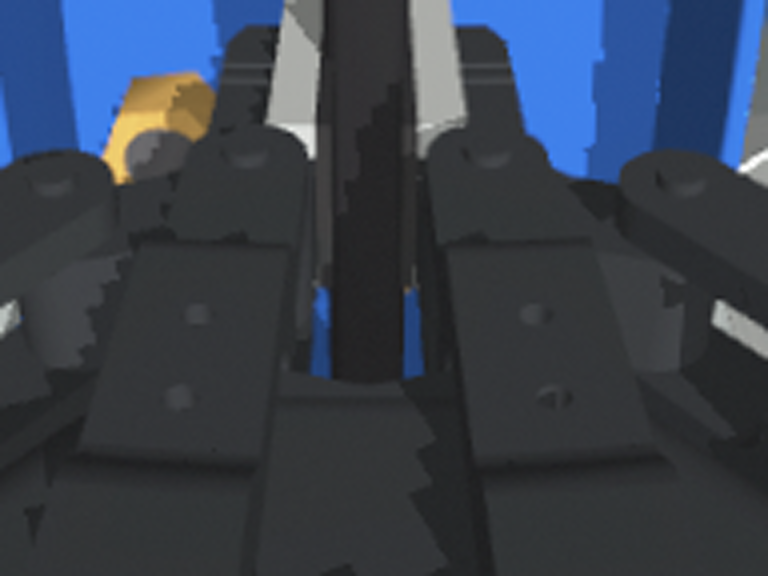

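```bash
python3 -m crank '[{"linear":[-0.01,-0.012,0.008],"dr":[2,0,0],"hand":-1},{"linear":[-0.02,-0.029,0.019],"dr":[4,0,0],"hand":-1},{"linear":[-0.03,-0.044,0.028],"dr":[6,0,0],"hand":-1},{"linear":[-0.04,-0.054,0.035],"dr":[8,0,0],"hand":-1},{"linear":[-0.04,-0.058,0.038],"dr":[10,0,0],"hand":-1},{"linear":[-0.04,-0.058,0.038],"dr":[10,0,0],"hand":-1},{"linear":[-0.04,-0.058,0.038],"dr":[10,0,0],"hand":-1},{"linear":[-0.04,-0.058,0.038],"dr":[10,0,0],"hand":-1},{"linear":[-0.04,-0.058,0.038],"dr":[10,0,0],"hand":-1}]'
python3 - <<'E'
from h import *
o=bot.get_obs();P=pose(o);print(P,o["q"]); print(P[1].T@[0,0,60])
E
```

```text
t: 17.4
eef_pos: [0.5774, 0.0788, 0.4593]
tool_rot: [0.708, -0.113, 0.439, -0.541]
contact_force: [0.1, -0.1, -3.1]
gripper_width: 0.085
(array([0.5773766 , 0.07875283, 0.4593244 ]), array([[ 0.02870897,  0.66771478,  0.74386341],
       [-0.86567915,  0.3886795 , -0.31548035],
       [-0.49977535, -0.63488993,  0.58918535]])) [-0.53465648 -0.22626407  0.41453246  2.09186837 -0.53318571  0.49302743
  0.10609309]
[-29.98652091 -38.09339571  35.35112115]
```

```bash
python3 -m crank '[{"linear":[0,0.003,0.003],"dr":[-2,-2.5,2.4],"hand":-1},{"linear":[0,0.006,0.006],"dr":[-4,-5.1,4.7],"hand":-1},{"linear":[0,0.01,0.01],"dr":[-6,-7.6,7.1],"hand":-1},{"linear":[0,0.014,0.015],"dr":[-8,-10.2,9.4],"hand":-1},{"linear":[0,0.018,0.02],"dr":[-10,-12.7,11.8],"hand":-1},{"linear":[0,0.022,0.024],"dr":[-12,-15.2,14.1],"hand":-1},{"linear":[0,0.025,0.028],"dr":[-14,-17.8,16.5],"hand":-1},{"linear":[0.001,0.027,0.03],"dr":[-16,-20.3,18.9],"hand":-1},{"linear":[0.001,0.027,0.03],"dr":[-18,-22.9,21.2],"hand":-1},{"linear":[0.001,0.027,0.03],"dr":[-20,-25.4,23.6],"hand":-1}]'
python3 - <<'E'
from h import *
o=bot.get_obs();P=pose(o);print(P,o["q"]); print(P[1].T@[0,0,40])
s=bot.read_camera("scene");t=bot.read_camera("top")
for c in("scene","top"):
  for n in("sleeve","nut","tote_corner"):
    print(c,n,[(round(k["score"],2),np.round(k["xy"])) for k in bot.place_of(c,n)[:3]])
E
```

```text
t: 18.23
eef_pos: [0.6187, 0.0788, 0.4592]
tool_rot: [0.851, -0.258, 0.372, -0.265]
contact_force: [-1.0, 1.4, -4.3]
gripper_width: 0.084
(array([0.61874688, 0.07884724, 0.45919103]), array([[ 0.58155029,  0.25998233,  0.77084918],
       [-0.64380974,  0.72632818,  0.24074132],
       [-0.49730099, -0.63628339,  0.58977552]])) [-0.5677154   0.2578122   0.92305071  1.74279142 -1.10940032  1.41584093
  1.16150452]
[-19.8920398  -25.45133576  23.59102076]
scene sleeve [(0.59, array([174., 121.]))]
scene nut []
scene tote_corner [(0.95, array([264., 141.])), (0.22, array([348., 266.]))]
top sleeve []
top nut [(0.59, array([226., 138.])), (0.38, array([229., 117.]))]
top tote_corner [(0.79, array([239., 133.])), (0.18, array([226., 137.]))]
```

```bash
python3 - <<'E'
from h import *
s=bot.read_camera("scene");t=bot.read_camera("top")
cv2.imwrite("pics/t9.png",np.hstack([cv2.resize(s[70:190,210:330],(400,400),interpolation=2),cv2.resize(t[70:190,170:290],(400,400),interpolation=2)]))
E
```

```text
(no output)
```

View pics/t9.png

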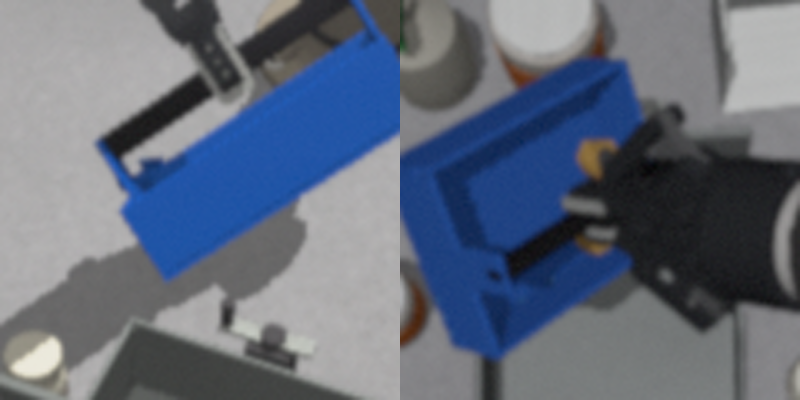

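```bash
cat > g.py <<'E'
from h import *
def totexy(cam,uv,P,h=.007):
    p,R=P;o,d=ray(cam,uv,P);n=R[:,1];X=o+d*((.052-h)-n@(o-p))/(n@d);q=R.T@(X-p);return np.round(1e3*np.array([q[2],-q[0]]))
E
python3 - <<'E'
from g import *
P=pose();t=bot.read_camera("top");hsv=cv2.cvtColor(t,40)
m=((hsv[...,0]<25)&(hsv[...,1]>90)&(hsv[...,2]>60)).astype(np.uint8);m[:,:210]=0;m[:105]=0;m[160:]=0;m[:,250:]=0
n,l,st,ce=cv2.connectedComponentsWithStats(m)
for c,s in zip(ce[1:],st[1:]):print(c,s,[totexy("top",c,P,h) for h in(0,.007,.014)])
for c in((240,133),):print(totexy("top",c,P,0))
# check tote geometry: rim far corner (+x,+y),(+x,-y) projections
c=bot.camera_params("top");K,R,T=map(np.array,(c["K"],c["R"],c["t"]))
for q in((.060,.080,.045),(.060,-.080,.045),(-.06,.08,.045),(-.056,-.076,.004),(.056,-.076,.004)):
    v=R@(P[0]+P[1]@[-q[1],.056-q[2],q[0]])+T;v=K@v;u=v[:2]/v[2];print(q,u,"crop",400+(u[0]-170)/.3,(u[1]-70)/.3)
E
```

```text
[227.6557377  117.13114754] [224 113  10  11  61] [array([ -1., -65.]), array([  2., -60.]), array([  5., -54.])]
[227.29411765 143.11764706] [224 141   8   5  17] [array([-53., -43.]), array([-49., -38.]), array([-45., -32.])]
[-50. -87.]
(0.06, 0.08, 0.045) [177.63541226 120.75800099] crop 425.45137420234414 169.1933366233465
(0.06, -0.08, 0.045) [237.91304263  87.07822418] crop 626.3768087719359 56.92741392150083
(-0.06, 0.08, 0.045) [199.48281869 177.92628572] crop 498.2760622856986 359.7542857322145
(-0.056, -0.076, 0.004) [237.66427747 137.65516726] crop 625.5475915804972 225.51722419089543
(0.056, -0.076, 0.004) [223.42505143  89.5625187 ] crop 578.0835047506591 65.20839565399646
```

```bash
python3 -m crank '[{"linear":[0,0,0],"dr":[0,0,0],"hand":-1},{"linear":[0,0,0],"dr":[0,0,0],"hand":-1},{"linear":[0,0,0],"dr":[0,0,0],"hand":-1},{"linear":[0,0,0],"dr":[0,0,0],"hand":-1},{"linear":[0,0,0],"dr":[0,0,0],"hand":-1},{"linear":[0,0,0],"dr":[0,0,0],"hand":-1},{"linear":[0,0,0],"dr":[0,0,0],"hand":-1},{"linear":[0,0,0],"dr":[0,0,0],"hand":-1}]'
python3 - <<'E'
from g import *
P=pose();w=bot.read_camera("wrist");s=bot.read_camera("scene");t=bot.read_camera("top");hsv=cv2.cvtColor(t,40)
m=((hsv[...,0]<25)&(hsv[...,1]>90)&(hsv[...,2]>60)).astype(np.uint8);m[:,:210]=0;m[:105]=0;m[160:]=0;m[:,250:]=0
n,l,st,ce=cv2.connectedComponentsWithStats(m)
for c,s in zip(ce[1:],st[1:]):print(c,s[4],totexy("top",c,P))
print("tilt",np.arccos(-P[1][2,1]))
for n,z in(("latch_pin",.124),("lid_handle",.238)):
  for cam in("scene","top"):
    for k in bot.place_of(cam,n)[:1]:print(cam,n,k["score"],atz(cam,k["xy"],z))
cv2.imwrite("pics/f.png",np.hstack([cv2.resize(w,(400,300)),cv2.resize(w[190:384,130:388],(400,300),interpolation=2)]))
E
```

```text
t: 19.45
eef_pos: [0.6178, 0.079, 0.4604]
tool_rot: [0.851, -0.256, 0.373, -0.266]
contact_force: [-1.0, -0.4, -4.5]
gripper_width: 0.09
[228.01612903 116.91935484] 62 [  2. -60.]
[227.16666667 142.72222222] 18 [-48. -37.]
tilt 0.884247987439405
scene latch_pin 0.54 [0.49317786 0.0453665  0.124     ]
top latch_pin 0.45 [0.49895109 0.04049944 0.124     ]
scene lid_handle 0.75 [0.75740091 0.08437926 0.238     ]
```

View pics/f.png

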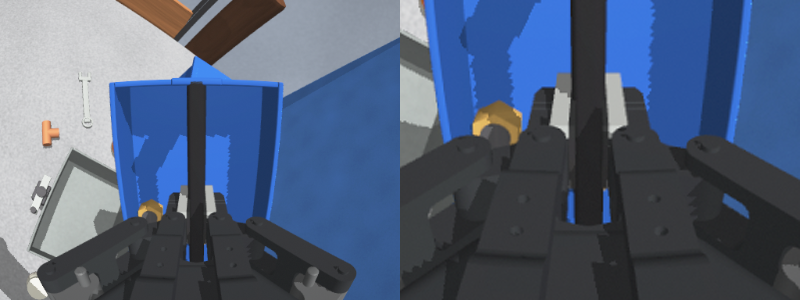

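```bash
python3 -c "
from station import bot
print(bot.hand_in())"
```

```text
the job is handed in; nothing more can be done
None
```

I handed the job in at about 20 s. I couldn't see all four fittings in the tilted tote: two were in plain view and the other two were hidden behind the gripper.

What I did:
- **Latch:** pushed the pin round to about 1.6 rad.
- **Lid:** raised it by its handle to about 1.25 rad, then pushed it from the underside to about 1.7 rad. It stayed there.
- **Tote:** gripped it by the carrying bar and lifted it clear of the rim. I tilted it towards −y and then −x, and turned it about the vertical to see inside. I finished holding it still.

Last checks:
- **Tilt and height:** the tilt was 0.88 rad and the lip corner about 0.35 m above the bench. The grip was steady, and the load was about 4.5 N on the last reading.
- **Latch and lid:** both cameras found the latch pin where it belongs when swung aside. Only the scene camera found the lid handle, and it put it at the open position.
- **Seen fittings:** one was about 40 mm from the lip corner and the other about 60 mm, against a limit of 75 mm. Neither had moved after a 0.7 s hold.
- **Hidden fittings:** I inferred that these two lie in the row along the −y wall, between the ones I saw. The rest of the tote floor in view was empty, and I saw no fittings in the case or on the bench.
- **Detectors:** they were unreliable at the end. They missed the sleeves in the tote, and one "sleeve" hit in the scene camera was really the copper bend.

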